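# Find the high spot on a wheel tyre with a dial indicator

## Robot

A 6-joint arm with a two-finger parallel gripper is mounted at the origin on the work surface; the furniture and walls round the work are solid. World frame = base frame: x ahead of the robot, y to its left, z up, the work surface at z = 0. Lengths are in m, angles in rad, forces in N, time in s.
With the tool pointing down it reaches from about 0.3 to 0.75 m from the base axis. Payload 8.5 kg.
Tool frame: the origin (TCP) lies between the finger pads; the fingertips stand 22 mm ahead of it and the grasp point (between the pads) lies 3 mm ahead of it (r.finger_overhang is the z of the fingertips in the tool frame, in m); z points along the fingers, y is the line along which they close (so a half turn about z gives the same grasp; the last joint's range is limited). The gripper opens to 88 mm and grips with 3 to 60 N. Pads are 18 mm wide; open, the fingers measure 123 mm over their backs; the gripper's body (75 mm by 187 mm) begins 45 mm behind the grasp point.
Start: joints at [-1.496, 0.381, 1.297, -0, 1.464, -0.215], TCP at [0.157, -0.527, 0.261] pointing down, gripper open.
Joint ranges: [-3.11, 3.11], [-0.89, 2.33], [0.22, 2.48], [-1.42, 4.56], [0.17, 2.85], [-2.88, 2.88]. Speed limits (rad/s): [2.39, 2.39, 3.14, 3.14, 3.14, 3.14].

## Interface

Orientations are given as a rotation vector (axis times angle).
In Python, from bench import r gives the robot as it stands.
- The arm moves only by the tool servo_tool, never from a script. Its argument "moves" is a list of rows, each a list of 7 numbers: the shift along the tool's x, y, z scaled (see below), then the turn, a rotation vector about the tool's x, y, z scaled (see below), then the opening, from 0 (shut) to 1 (fully open). A call has 1 to 20 rows; each row shifts and turns the commanded pose from where the row before left it, along the tool's axes as they then stand; what a row does not reach is not made up. The controller multiplies each number of a shift by 8 cm and each number of a turn by 0.12 rad. A row lasts 1/10 s, in which the tool goes at most 50 mm and 8.59 degrees, less where a joint would pass 70% of its speed; a pose out of reach is approached as far as the arm can. A call with a number of a shift or a turn outside -1 to 1 is refused whole. A call with a gripper value outside its range is refused whole. The fingers move at their own pace and stop on an object; the grip force is fixed at half the most. Time passes only in rows, so rows that do not move let the fingers close. It gives the time, the measured TCP pose, the force, the opening and the grip force at its end, in the units of the state.
- r.get_obs(): the state, without advancing time (a new reading comes with each control period).
- r.read_camera(name): name is "side" or "top" or "wrist"; returns a dict with "pixels" (480x640x3 uint8, red, green, blue), "intrinsics" (3x3 intrinsics, pixels), "T" (4x4, takes a point from camera to world coordinates); the wrist camera has in their place "hand_eye" (4x4, takes a point from camera to tool coordinates, whose origin is the TCP and whose axes are the flange's). Camera axes: x right, y up, looking along -z (the intrinsics and any distortion apply to the point x, -y, -z); pixel columns grow to the right and rows downward; lengths in m; the calibration is good to about 2 mm. A picture is of the moment at which its call begins: read the wrist's pose just before it. There is no depth.
- r.hand_in(): hands the job in; it is judged then, once.
The state is a dict: "time_s": time; "joints": joint angles; "dq": joint speeds; "tau": joint torques, N m; "tool_pos": TCP position; "ee_rot": TCP orientation; "contact_force": force on the tool from outside, world axes, zero at the start; "torque": the same for the moment, N m; "opening": opening from 0.0 (shut) to 1.0 (fully open); "finger_force": force on a finger pad.
Only numpy, scipy, OpenCV 4.12 (cv2) and the standard library are available. Lean on these libraries where they do the work, as an engineer would, in place of code of your own. Each camera call takes 0.05 s, during which the arm holds its last target. There are 200 camera calls.

## Task

On the truing stand, slide the dial indicator in until its sprung plunger presses lightly on the wheel's rubber tyre, with about 4 N, and only then turn the wheel (it has a red crank knob) to find the highest of the tyre's bumps. Leave that bump right under the plunger, with the indicator still pressing on it, and let go. Never ram the plunger to the end of its travel, and leave the wax tin and the tape measure where they are.

Things in the scene. Friction and masses are not known exactly. Their poses are not given: they have to be found in the camera images.
- stand: truing stand: plywood board 150 x 355 x 18 mm lying fixed on the table, a wheel at its +y end and a dial indicator on a slide at its -y end. Origin on the table under the board; its x axis runs across the board, its y axis along the board from the indicator to the wheel (the slide's direction), z up.
- axle (a point): point on the wheel's fixed vertical axle, at the plunger's height, 42 mm above the table; 80 mm along the stand's +y from its origin. The tyre round it (75 mm radius) has three bumps, which hardly show, each 40 to 60 degrees wide and 1.5 to 4.5 mm high; the highest tops the others by over 1.2 mm and starts at least 35 degrees from the plunger.
- wheel: horizontal wheel that turns both ways, any number of turns, on the vertical axle, and stays where it is left (friction 0.25 N m). Aluminium hub, black rubber tyre of 75 mm radius, 30 to 55 mm above the table. The tyre sits at an unknown angle on the hub, so the wheel's yaw does not tell where its bumps are. Origin on the axle.
- crank_knob (a point): grip point of the red crank knob, a round upright grip of 22 mm diameter that spins freely on the wheel, 45 mm from the axle, its foot 59 mm and its top 94 mm above the table; the point is on its axis, 83 mm above the table
- indicator: dial indicator on its slide: blue block, round dial case 50 mm across, face up (top 54 mm above the table), stem and plunger towards the wheel. It slides 70 mm along the stand's y; moving it takes 14 N, more than the plunger can push back, so it stays where it is left. The plunger's force on the tyre adds to that 14 N. Its origin is of no use for grasping.
- push_post (a point): grip point of the yellow upright post at the back of the indicator's block, 16 x 16 mm, square to the stand, 33 to 87 mm above the table, 58 mm behind the centre of the dial case and 25 mm clear of the case; the point is on the post's axis, 75 mm above the table
- plunger_tip (a point): foremost point of the plunger's 8 mm ball tip, 42 mm above the table. Out of contact it is 115 mm ahead of push_post; it gives up to 11 mm: 1 N to start, 1 N more per mm, then it is rammed. In contact its distance from the axle is the tyre's radius there. The dial's red needle turns clockwise half a radian per mm pressed, from straight towards the wheel.
- wax_tin: green round wax tin, 72 mm across, 34 mm high, a bystander
- tape_measure: yellow tape measure, 37 x 97 x 66 mm, a bystander

How it is judged:
By the outcome, as a careful person would: the job done as asked, in the order asked, and still so for the second after the job is handed in, with the robot touching nothing.
It also fails if it takes over 70 s, if anything falls off the work surface, if the arm or the gripper's body presses on something with over 40 N, if the wrist force passes 120 N, or if a joint passes its speed limit or range.

## Working session

There is one attempt and no reset: what is moved stays moved. The work goes in short steps, Python scripts to look and compute and a tool call to move; the robot and the scene stay as the last step left them, time stands still between calls to the robot, and variables do not carry over. Pictures are saved under pics/ and viewed, at most 10 in all, crops included, and the job is handed in when it is done.

Besides the shell and the picture viewer there is one more tool, called as name(argument=value, ...), one argument or row to a line, values as JSON. servo_tool: Moves the arm, as the interface text tells. Its arguments: {"type":"object","properties":{"moves":{"type":"array"}},"required":["moves"]}

```bash
mkdir -p pics; ls; python3 - <<'E'
from bench import r
import cv2
o=r.get_obs(); print({k:o[k] for k in('time_s','tool_pos','ee_rot','contact_force','opening')}, r.finger_overhang)
for n in('top','side'):
    c=r.read_camera(n); print(n,c['intrinsics'],c['T'],[k for k in c])
    cv2.imwrite(f'pics/{n}0.png',c['pixels'][:,:,::-1])
E
```

```text
pics
{'time_s': 0.0, 'tool_pos': array([ 0.1571565 , -0.52679672,  0.26012569]), 'ee_rot': array([-3.10714990e+00, -4.53511776e-01, -1.18887178e-04]), 'contact_force': array([ 0.18935185, -0.20801226,  0.40022993]), 'opening': 0.9981556335368772} 0.022
top [[500.62561166   0.         315.73981342]
 [  0.         500.62561166 235.67282198]
 [  0.           0.           1.        ]] [[ 0.00756973  0.97280314 -0.23150973  0.17218138]
 [-0.99997009  0.00699695 -0.0032951   0.02134052]
 [-0.00158562  0.23152774  0.97282701  1.46114285]
 [ 0.          0.          0.          1.        ]] ['pixels', 'intrinsics', 'T']
side [[517.00608989   0.         324.00725884]
 [  0.         517.00608989 235.57910119]
 [  0.           0.           1.        ]] [[-0.89706192  0.21831477 -0.38421163 -0.05524562]
 [-0.44188734 -0.43541305  0.78431566  1.09825164]
 [ 0.00393693  0.87335796  0.487063    0.77114476]
 [ 0.          0.          0.          1.        ]] ['pixels', 'intrinsics', 'T']
```

View pics/top0.png

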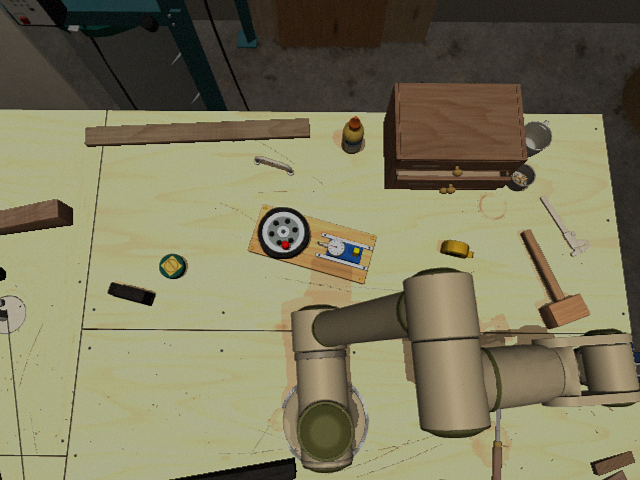

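View pics/side0.png

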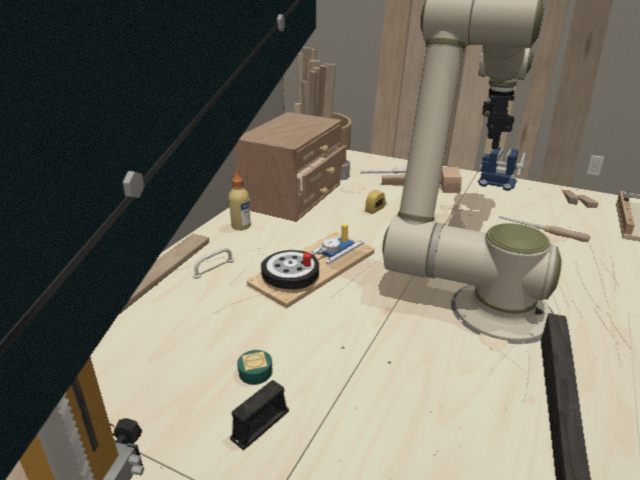

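The top view shows the wheel at about (284,232), the red knob at (285,245), the dial at (336,247) and the yellow post at (356,251). The tape is at (455,248) and the tin at (173,266). Next I'll enlarge the stand.

```bash
cat > h.py <<'E'
import numpy as np, cv2
from scipy.spatial.transform import Rotation as R
from bench import r
def ray(c,u,v,T=None):
    T=c['T'] if T is None else T
    K=c['intrinsics']; d=np.array([(u-K[0,2])/K[0,0],-(v-K[1,2])/K[1,1],-1.]); return T[:3,3],T[:3,:3]@d
def at_z(c,u,v,z,T=None):
    p,d=ray(c,u,v,T); return p+d*(z-p[2])/d[2]
def proj(c,P,T=None):
    T=c['T'] if T is None else T
    q=T[:3,:3].T@(np.asarray(P)-T[:3,3]); K=c['intrinsics']
    return K[0,0]*q[0]/-q[2]+K[0,2], K[1,1]*-q[1]/-q[2]+K[1,2]
def crop(img,x0,y0,x1,y1,s,name):
    cv2.imwrite(name,cv2.resize(img[y0:y1,x0:x1,::-1],None,fx=s,fy=s,interpolation=cv2.INTER_CUBIC))
def state():
    o=r.get_obs(); print(round(o['time_s'],2),o['tool_pos'].round(4),o['ee_rot'].round(3),o['contact_force'].round(1),round(float(o['opening']),3),o['finger_force']); return o
E
python3 - <<'E'
from h import *
c=r.read_camera('top'); crop(c['pixels'],240,195,390,295,5,'pics/topc.png')
E
```

```text
(no output)
```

View pics/topc.png

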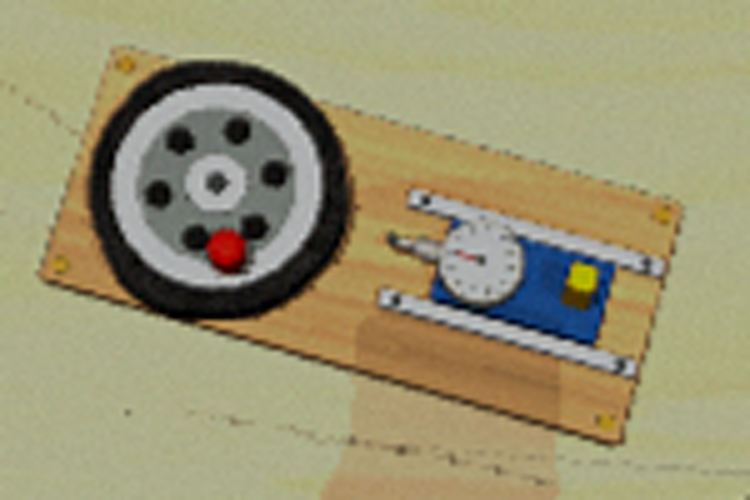

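The crop shows the board corners (115,47), (682,206), (622,443), (42,280). The hub is at (217,182), the knob top at (228,247), the post top at (582,276), the dial centre at (481,261) and the tip at (390,239).

```bash
cat >> h.py <<'E'
def stand_fit():
    c=dict(intrinsics=np.array([[500.62561166,0,315.73981342],[0,500.62561166,235.67282198],[0,0,1]]),T=np.array([[0.00756973,0.97280314,-0.23150973,0.17218138],[-0.99997009,0.00699695,-0.0032951,0.02134052],[-0.00158562,0.23152774,0.97282701,1.46114285],[0,0,0,1]]))
    f=lambda x,y,z: at_z(c,(x+.5)/5-.5+240,(y+.5)/5-.5+195,z)
    return c,f
E
python3 - <<'E'
from h import *
np.set_printoptions(precision=4,suppress=True)
c,f=stand_fit()
C=np.array([f(*p,.018) for p in[(115,47),(682,206),(622,443),(42,280)]]); print(C)
o=C.mean(0); a=(C[0]+C[3]-C[1]-C[2])[:2]; a2=(C[0]+C[1]-C[2]-C[3])[:2]
print('o',o,'yaw of +y',np.arctan2(a[1],a[0]),'across',np.arctan2(a2[1],a2[0])+np.pi/2,np.linalg.norm(a)/2,np.linalg.norm(a2)/2)
y=a/np.linalg.norm(a); x=np.array([y[1],-y[0]])
print('x,y',x,y,'axle',o[:2]+.08*y)
for n,p,z in[('hub',(217,182),.06),('knobtop',(228,245),.094),('post',(582,276),.087),('dial',(481,261),.054),('tip',(390,239),.042)]:
    P=f(*p,z); print(n,P,'stand',(P[:2]-o[:2])@x,(P[:2]-o[:2])@y)
for n,(u,v),z in[('tape',(455,248),.06),('tin',(173,266),.034)]: print(n,at_z(c,u,v,z))
E
```

```text
[[ 0.6124  0.1869  0.018 ]
 [ 0.5165 -0.1523  0.018 ]
 [ 0.3751 -0.1147  0.018 ]
 [ 0.469   0.2252  0.018 ]]
o [0.4933 0.0363 0.018 ] yaw of +y 1.2981588611455477 across 1.3100616160732907 0.35254802929865137 0.147399823541691
x,y [ 0.9631 -0.2693] [0.2693 0.9631] axle [0.5148 0.1133]
hub [0.5188 0.1206 0.06  ] stand 0.0018849336246505935 0.08807206440837002
knobtop [0.4741 0.1112 0.094 ] stand -0.03860498454195092 0.06700422383214348
post [ 0.4593 -0.0871  0.087 ] stand 0.0005391740920381097 -0.1280038899844968
dial [ 0.4746 -0.0318  0.054 ] stand 0.0003524441928754174 -0.07059229312567805
tip [0.4899 0.0206 0.042 ] stand 0.0009485061516996481 -0.01603280191656867
tape [ 0.4723 -0.3723  0.06  ]
tin [0.4187 0.438  0.034 ]
```

```bash
cat >> h.py <<'E'
def togo(P,yaw=None):
    "tool-frame shift (units of 8 cm) from the present pose to P; yaw error of tool x in 0.12 rad units about tool z"
    o=r.get_obs(); M=R.from_rotvec(o['ee_rot']).as_matrix(); d=np.asarray(P)-o['tool_pos']
    y=np.arctan2(M[1,0],M[0,0]); print('yaw',round(y,4),'tilt',M[:2,2].round(4),'world d',d.round(4),'shift',(M.T@d/.08).round(3), 'turn z',None if yaw is None else round(-(yaw-y)/.12,3))
E
python3 - <<'E'
from h import *
c=r.read_camera('wrist'); print(c['hand_eye'].round(4),c['intrinsics'].round(1),[k for k in c])
togo([.47,.05,.36],-.27)
M=R.from_rotvec(r.get_obs()['ee_rot']).as_matrix()
Rz=R.from_euler('z',-.56).as_matrix()
print('after turn',((Rz@M).T@(np.array([.47,.05,.36])-r.get_obs()['tool_pos'])/.08).round(3))
E
```

```text
[[ 1.300e-03  9.642e-01  2.653e-01  6.670e-02]
 [ 1.000e+00 -1.500e-03  3.000e-04 -2.000e-03]
 [ 7.000e-04  2.653e-01 -9.642e-01 -1.240e-01]
 [ 0.000e+00  0.000e+00  0.000e+00  1.000e+00]] [[343.1   0.  321.2]
 [  0.  343.1 248.8]
 [  0.    0.    1. ]] ['pixels', 'intrinsics', 'hand_eye']
yaw 0.2898 tilt [-0.      0.0008] world d [0.3128 0.5769 0.0996] shift [ 5.808 -5.794 -1.239] turn z 4.665
after turn [ 1.844 -7.995 -1.238]
```

servo_tool(
  moves=[
    [0, 0, 0, 0, 0, 0.933, 1],
    [0, 0, 0, 0, 0, 0.933, 1],
    [0, 0, 0, 0, 0, 0.933, 1],
    [0, 0, 0, 0, 0, 0.933, 1],
    [0, 0, 0, 0, 0, 0.933, 1],
    [0.11, -0.592, 0.071, 0, 0, 0, 1],
    [0.11, -0.592, 0.071, 0, 0, 0, 1],
    [0.11, -0.592, 0.071, 0, 0, 0, 1],
    [0.11, -0.592, 0.071, 0, 0, 0, 1],
    [0.11, -0.592, 0.071, 0, 0, 0, 1],
    [0.11, -0.592, 0.071, 0, 0, 0, 1],
    [0.11, -0.592, 0.071, 0, 0, 0, 1],
    [0.11, -0.592, 0.071, 0, 0, 0, 1],
    [0.11, -0.592, 0.071, 0, 0, 0, 1],
    [0.11, -0.592, 0.071, 0, 0, 0, 1],
    [0.11, -0.592, 0.071, 0, 0, 0, 1],
    [0.11, -0.592, 0.071, 0, 0, 0, 1],
    [0.11, -0.592, 0.071, 0, 0, 0, 1],
    [0.11, -0.592, 0.071, 0, 0, 0, 1],
    [0, 0, 0, 0, 0, 0, 1],
  ],
)

```text
time_s: 2.2
tool_pos: [0.4537, 0.0833, 0.1804]
ee_rot: [-3.113, 0.413, 0.001]
contact_force: [-0.8, -1.1, 0.5]
opening: 1.001
finger_force: 0.0
```

```bash
cat >> h.py <<'E'
def wrist(name=None):
    o=r.get_obs(); c=r.read_camera('wrist')
    T=np.eye(4); T[:3,:3]=R.from_rotvec(o['ee_rot']).as_matrix(); T[:3,3]=o['tool_pos']
    c['T']=T@c['hand_eye']
    if name: cv2.imwrite(name,c['pixels'][:,:,::-1]); np.savez(name[:-4]+'.npz',pixels=c['pixels'],intrinsics=c['intrinsics'],T=c['T'])
    return c
E
python3 - <<'E'
from h import *
wrist('pics/w1.png'); print(r.get_obs()['joints'].round(3))
E
```

```text
[-0.081  0.309  1.667  0.     1.166  1.755]
```

View pics/w1.png

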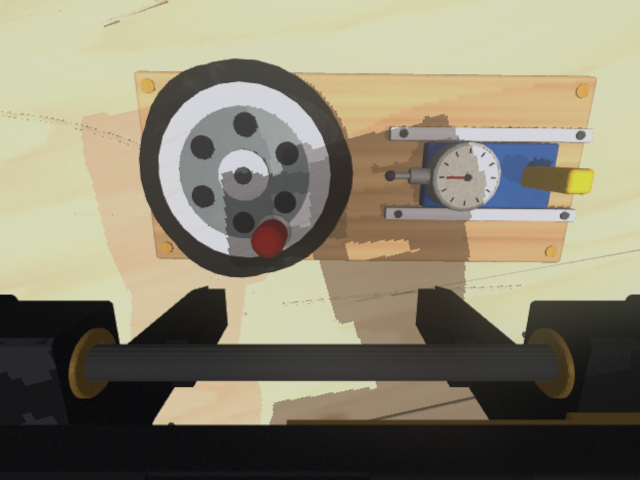

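The wrist view shows the wheel hub at (243,176), the knob top at (270,238), the tip at (386,176), the dial centre at (467,177) and the post top at (581,181). Board corners are at (135,72), (596,77), (560,262), (158,257). Next I'll trace the tyre's outline.

```bash
cat > tyre.py <<'E'
from h import *
np.set_printoptions(precision=4,suppress=True,linewidth=160)
c=np.load('pics/w1.npz'); img=cv2.GaussianBlur(c['pixels'],(3,3),0).astype(float).max(2)
C=np.array([at_z(c,*p,.018) for p in[(135,72),(596,77),(560,262),(158,257)]])
o=C.mean(0)[:2]; a=(C[0]+C[3]-C[1]-C[2])[:2]; y=a/np.linalg.norm(a); x=np.array([y[1],-y[0]])
print('o',o,'yawx',np.arctan2(x[1],x[0]),'len',np.linalg.norm(a)/2,'wid',np.linalg.norm(C[0]+C[1]-C[2]-C[3])/2)
for n,p,z in[('hub',(243,176),.06),('post',(581,181),.087),('dial',(467,177),.054),('tip',(386,176),.042),('knob',(271,237),.094)]:
    P=at_z(c,*p,z); print(n,P,'stand',(P[:2]-o)@x,(P[:2]-o)@y)
# tyre edge: for angle in stand frame (0=+x, ccw), outermost dark->bright
def trace(cx,cy,z=.055):
    out=[]
    for t in np.deg2rad(np.arange(0,360,3)):
        rr=np.arange(.060,.088,.0002); v=[]
        for q in rr:
            w=o+(cx+q*np.cos(t))*x+(cy+q*np.sin(t))*y
            v.append(proj(c,[*w,z]))
        v=np.array(v,np.float32); s=cv2.remap(img.astype(np.float32),v[:,0],v[:,1],cv2.INTER_LINEAR).ravel()
        g=np.gradient(cv2.GaussianBlur(s[:,None],(1,11),0).ravel())
        i=np.where(s>70)[0]; i=i[0] if len(i) else -1
        out.append((np.rad2deg(t),rr[i]*1e3,rr[np.argmax(g)]*1e3))
    return np.array(out)
cx,cy=0.,.08
for k in range(3):
    e=trace(cx,cy); t=np.deg2rad(e[:,0]); q=e[:,1]/1e3
    P=np.c_[cx+q*np.cos(t),cy+q*np.sin(t)]
    m=np.ones(len(P),bool)
    for j in range(8):
        A=np.c_[2*P[m],np.ones(m.sum())]; s=np.linalg.lstsq(A,(P[m]**2).sum(1),rcond=None)[0]
        R0=np.sqrt(s[2]+s[:2]@s[:2]); d=np.hypot(*(P-s[:2]).T)-R0; m=d<.0006 if j>2 else d<.0015
    cx,cy=s[:2]; print('circle',s[:2],R0,m.sum())
e=trace(cx,cy)
for row in e.reshape(-1,5,3): print(' '.join(f'{a:.0f}:{b:.1f}/{g:.1f}' for a,b,g in row))
E
python3 tyre.py
```

```text
o [0.4942 0.0389] yawx -0.2740187936179799 len 0.35075618866423985 wid 0.1470285518934998
hub [0.5175 0.1239 0.06  ] stand -0.0005048056142233324 0.08813120226888789
post [ 0.46   -0.0848  0.087 ] stand 0.0005491346800363187 -0.12836916033060913
dial [ 0.4752 -0.0293  0.054 ] stand 0.00025147124762683534 -0.07081349709682895
tip [0.4897 0.0245 0.042 ] stand -0.0004094620310904464 -0.01503696904344969
knob [0.4771 0.1109 0.094 ] stand -0.03587492427961211 0.06472785065526779
circle [-0.    0.08] 0.06000000000000004 87
circle [-0.    0.08] 0.06000000000000004 87
circle [-0.    0.08] 0.059999999999999984 87
0:60.0/74.2 3:60.0/74.4 6:60.0/75.0 9:60.0/75.6 12:60.0/75.8
15:60.0/76.2 18:60.0/76.8 21:60.0/77.2 24:60.0/77.6 27:60.0/78.8
30:60.0/79.6 33:60.0/80.4 36:60.0/81.2 39:60.0/81.6 42:60.0/82.4
45:60.0/82.4 48:60.0/82.8 51:60.0/82.8 54:60.0/82.8 57:60.0/83.0
60:60.0/82.4 63:60.0/82.2 66:60.0/81.8 69:60.0/82.0 72:60.0/82.4
75:60.0/82.2 78:60.0/82.4 81:60.0/82.4 84:60.0/82.8 87:60.0/82.4
90:60.0/82.6 93:60.0/82.8 96:60.0/82.4 99:60.0/82.4 102:60.0/82.6
105:60.0/82.2 108:60.0/82.0 111:60.0
[... 453 characters left out ...]

210:69.4/70.2 213:69.0/70.0 216:69.0/69.4 219:68.8/69.2 222:68.6/69.0
225:68.2/68.8 228:67.8/68.4 231:68.0/68.2 234:67.8/68.0 237:67.6/67.8
240:67.2/67.4 243:67.0/67.2 246:67.0/67.4 249:67.2/67.6 252:67.6/67.8
255:67.8/68.2 258:67.8/68.2 261:68.0/68.4 264:68.0/68.6 267:68.2/68.6
270:68.0/68.6 273:68.2/68.6 276:68.0/68.4 279:67.8/68.4 282:67.6/68.4
285:67.2/68.0 288:67.0/67.6 291:66.6/67.4 294:60.0/67.2 297:60.0/67.6
300:60.0/67.6 303:60.0/67.8 306:60.0/68.0 309:60.0/68.4 312:60.0/68.8
315:60.0/68.8 318:60.0/69.0 321:60.0/69.6 324:60.0/70.0 327:60.0/70.0
330:60.0/70.4 333:60.0/70.8 336:60.0/71.2 339:60.0/71.4 342:60.0/71.6
345:60.0/72.2 348:60.0/72.6 351:60.0/72.8 354:60.0/73.2 357:60.0/74.0
```

```bash
sed -i '/^cx,cy=0/,$d' tyre.py; cat >> tyre.py <<'E'
from scipy.optimize import least_squares
e=trace(0,.086); t=np.deg2rad(e[:,0]); P=np.c_[e[:,2]/1e3*np.cos(t),.086+e[:,2]/1e3*np.sin(t)]
def model(p,full=False):
    d=P-p[:2]; ph=np.arctan2(d[:,1],d[:,0]); q=np.hypot(*d.T)*1e3; m=p[2]*1e3
    for k in range(3):
        h,a,w=p[3+3*k:6+3*k]; u=np.clip(((ph-a+np.pi)%(2*np.pi)-np.pi)/w*2,-1,1)
        m=m+h*.5*(1+np.cos(np.pi*u))
    return (ph,q,m) if full else q-m
best=None
rng=np.random.default_rng(0)
for _ in range(150):
    a0=rng.uniform(0,2*np.pi); p0=[0,.086,.075]
    for k in range(3): p0+=[3,a0+k*2.1+rng.uniform(-.6,.6),.87]
    s=least_squares(model,p0,bounds=([-.02,.06,.07]+[1,-7,.65]*3,[.02,.11,.08]+[5,15,1.1]*3),loss='soft_l1',f_scale=.3,x_scale=[.001,.001,.001]+[1,.2,.1]*3)
    if best is None or s.cost<best.cost: best=s
p=best.x; ph,q,m=model(p,True); print('cost',best.cost,'centre',p[:2],'R',p[2],'world',o+p[0]*x+p[1]*y)
for k in range(3): print('bump h %.2f at %.1f deg wide %.1f'%(p[3+3*k],np.rad2deg(p[4+3*k])%360,np.rad2deg(p[5+3*k])))
i=np.argsort(ph%(2*np.pi)); print(np.c_[np.rad2deg(ph%(2*np.pi)),q,m][i][::3].round(1).tolist())
E
python3 tyre.py
```

```text
o [0.4942 0.0389] yawx -0.2740187936179799 len 0.35075618866423985 wid 0.1470285518934998
hub [0.5175 0.1239 0.06  ] stand -0.0005048056142233324 0.08813120226888789
post [ 0.46   -0.0848  0.087 ] stand 0.0005491346800363187 -0.12836916033060913
dial [ 0.4752 -0.0293  0.054 ] stand 0.00025147124762683534 -0.07081349709682895
tip [0.4897 0.0245 0.042 ] stand -0.0004094620310904464 -0.01503696904344969
knob [0.4771 0.1109 0.094 ] stand -0.03587492427961211 0.06472785065526779
cost 1.9771352901445978 centre [0.    0.088] R 0.07464065187473465 world [0.518  0.1236]
bump h 2.55 at 39.7 deg wide 59.0
bump h 4.38 at 160.4 deg wide 63.0
bump h 2.09 at 269.3 deg wide 52.9
[[1.5, 74.7, 74.6], [10.5, 74.6, 74.6], [19.6, 75.1, 75.2], [28.7, 76.6, 76.4], [37.8, 77.2, 77.2], [47.0, 76.9, 76.8], [56.2, 75.7, 75.7], [65.4, 74.6, 74.7], [74.6, 74.5, 74.6], [83.8, 74.6, 74.6], [93.1, 74.8, 74.6], [102.3, 74.6, 74.6], [111.6, 74.7, 74.6], [120.8, 74.5, 74.6], [130.0, 74.7, 74.7], [139.1, 76.3, 75.7], [148.2, 77.7, 77.6], [157.3, 78.4, 78.9], [166.4, 78.3, 78.6], [175.5, 77.4, 77.0], [184.5, 75.5, 75.2], [193.5, 74.6, 74.6], [202.4, 74.5, 74.6], [211.3, 74.4, 74.6], [220.2, 74.3, 74.6], [229.0, 74.7, 74.6], [237.8, 74.7, 74.6], [246.6, 74.4, 74.7], [255.4, 75.7, 75.6], [264.2, 76.6, 76.5], [272.9, 76.6, 76.6], [281.7, 76.0, 75.8], [290.4, 74.5, 74.8], [299.2, 74.5, 74.6], [308.0, 75.0, 74.6], [316.9, 75.0, 74.6], [325.7, 74.7, 74.6], [334.6, 74.4, 74.6], [343.5, 74.5, 74.6], [352.5, 74.8, 74.6]]
```

```bash
python3 -c "
from h import *
togo([.460,-.0848,.084],-.274)"
```

```text
yaw -0.2653 tilt [-0.0009  0.0001] world d [ 0.0071 -0.1661 -0.0966] shift [0.63  1.98  1.208] turn z 0.072
```

servo_tool(
  moves=[
    [0.16, 0.495, 0, 0, 0, 0.072, 0.45],
    [0.16, 0.495, 0, 0, 0, 0, 0.45],
    [0.16, 0.495, 0, 0, 0, 0, 0.45],
    [0.15, 0.495, 0, 0, 0, 0, 0.45],
    [0, 0, 0, 0, 0, 0, 0.45],
    [0, 0, 0.3, 0, 0, 0, 0.45],
    [0, 0, 0.3, 0, 0, 0, 0.45],
    [0, 0, 0.3, 0, 0, 0, 0.45],
    [0, 0, 0.2, 0, 0, 0, 0.45],
    [0, 0, 0.1, 0, 0, 0, 0.45],
    [0, 0, 0, 0, 0, 0, 0.45],
    [0, 0, 0, 0, 0, 0, 0.45],
  ],
)

```text
time_s: 3.45
tool_pos: [0.4581, -0.0872, 0.0859]
ee_rot: [3.111, -0.437, 0.001]
contact_force: [0.3, 0.3, 0.1]
opening: 0.446
finger_force: 0.0
```

```bash
python3 -c "
from h import *
wrist('pics/w2.png'); togo([.460,-.0848,.084],-.274)"
```

```text
yaw -0.2788 tilt [ 0.0013 -0.0006] world d [ 0.0017  0.0025 -0.002 ] shift [ 0.012 -0.035  0.025] turn z -0.04
```

View pics/w2.png

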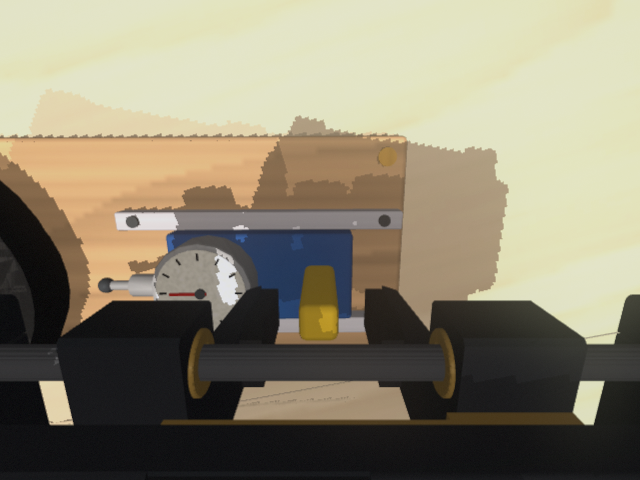

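The post at (319,325) sits centred between the fingers at 278 and 365. The dial is visible at (200,294), with its needle at zero. Now I'll close on the post.

servo_tool(
  moves=[
    [0.01, -0.03, 0.02, 0, 0, 0, 0.1],
    [0, 0, 0, 0, 0, 0, 0],
    [0, 0, 0, 0, 0, 0, 0],
    [0, 0, 0, 0, 0, 0, 0],
    [0, 0, 0, 0, 0, 0, 0],
  ],
)

```text
time_s: 4.0
tool_pos: [0.4594, -0.0855, 0.0839]
ee_rot: [3.11, -0.436, 0.0]
contact_force: [-3.0, -4.7, 0.9]
opening: 0.175
finger_force: 30.0
```

```bash
cat > needle.py <<'E'
from h import *
def needle(c,cy_guess,rad_px,vis=None,zc=.054):
    "angle of red needle, cw (seen from above) from stand +y; uses world plane z=.054; centre = stand-line point"
    img=c['pixels'].astype(int); u0,v0=cy_guess
    red=(img[...,0]>90)&(img[...,0]>img[...,1]*1.8)&(img[...,0]>img[...,2]*1.8)
    vv,uu=np.nonzero(red); k=np.hypot(uu-u0,vv-v0)<rad_px; uu,vv=uu[k],vv[k]
    W=np.array([at_z(c,a,b,zc)[:2] for a,b in zip(uu,vv)]); C=at_z(c,u0,v0,zc)[:2]
    m=W.mean(0); d=m-C; ax=np.linalg.svd(W-m)[2][0]; ax=ax*np.sign(ax@d)
    yaw=np.pi/2-.274
    f=lambda q:(yaw-np.arctan2(q[1],q[0])+np.pi)%(2*np.pi)-np.pi
    print('npx',len(uu),'C',C.round(4),'needle mm by mean %.2f by axis %.2f'%(f(d)*2,f(ax)*2),'offset',np.linalg.norm(d).round(4))
E
python3 -c "
from needle import *
state(); c=wrist('pics/w3.png'); np.set_printoptions(suppress=True)
P=at_z(np.load('pics/w2.npz'),200,294,.054); print(P)
needle(np.load('pics/w2.npz'),(200,294),38); needle(c,(200,294),38); togo([.46,-.0848,.084],-.274)"
```

```text
4.0 [ 0.4594 -0.0855  0.0839] [ 3.11  -0.436  0.   ] [-3.  -4.7  0.9] 0.175 29.9960147542879
[ 0.47459669 -0.02922713  0.054     ]
npx 70 C [ 0.4746 -0.0292] needle mm by mean -0.01 by axis -0.04 offset 0.0083
npx 70 C [ 0.4764 -0.0285] needle mm by mean -0.38 by axis -0.03 offset 0.0084
yaw -0.2783 tilt [ 0.     -0.0013] world d [0.0006 0.0007 0.0001] shift [ 0.005 -0.011 -0.001] turn z -0.036
```

servo_tool(
  moves=[
    [0, -0.03, 0, 0, 0, 0, 0],
    [0, -0.03, 0, 0, 0, 0, 0],
    [0, -0.03, 0, 0, 0, 0, 0],
    [0, -0.03, 0, 0, 0, 0, 0],
    [0, -0.03, 0, 0, 0, 0, 0],
    [0, -0.03, 0, 0, 0, 0, 0],
    [0, -0.03, 0, 0, 0, 0, 0],
    [0, -0.03, 0, 0, 0, 0, 0],
    [0, -0.03, 0, 0, 0, 0, 0],
    [0, -0.03, 0, 0, 0, 0, 0],
    [0, 0, 0, 0, 0, 0, 0],
    [0, 0, 0, 0, 0, 0, 0],
  ],
)

```text
time_s: 5.25
tool_pos: [0.4657, -0.0631, 0.0839]
ee_rot: [3.109, -0.435, -0.001]
contact_force: [-4.3, -11.1, 2.1]
opening: 0.178
finger_force: 30.0
```

```bash
python3 -c "
from needle import *
state(); c=wrist('pics/w4.png')
needle(c,(199,294),38); togo([.46,-.0848,.084],-.274)"
```

```text
5.25 [ 0.4657 -0.0631  0.0839] [ 3.109e+00 -4.350e-01 -1.000e-03] [ -4.3 -11.1   2.1] 0.178 30.00052772462368
npx 67 C [ 0.4829 -0.0057] needle mm by mean -0.44 by axis -0.05 offset 0.0075
yaw -0.2781 tilt [-0.0008 -0.0024] world d [-0.0057 -0.0217  0.0001] shift [ 0.006  0.28  -0.001] turn z -0.034
```

servo_tool(
  moves=[
    [0, -0.0125, 0, 0, 0, 0, 0],
    [0, -0.0125, 0, 0, 0, 0, 0],
    [0, -0.0125, 0, 0, 0, 0, 0],
    [0, 0, 0, 0, 0, 0, 0],
  ],
)

```text
time_s: 5.7
tool_pos: [0.4664, -0.0606, 0.0839]
ee_rot: [3.108, -0.435, -0.001]
contact_force: [-5.9, -14.4, 2.3]
opening: 0.174
finger_force: 30.0
```

```bash
python3 -c "
from needle import *
state(); c=wrist('pics/w5.png')
needle(c,(199,294),38)"
```

```text
5.7 [ 0.4664 -0.0606  0.0839] [ 3.108e+00 -4.350e-01 -1.000e-03] [ -5.9 -14.4   2.3] 0.174 30.00606094719842
npx 68 C [ 0.4836 -0.0033] needle mm by mean 0.89 by axis 1.14 offset 0.0071
```

servo_tool(
  moves=[
    [0, -0.011, 0, 0, 0, 0, 0],
    [0, -0.011, 0, 0, 0, 0, 0],
    [0, 0, 0, 0, 0, 0, 0],
    [0, 0, 0, 0, 0, 0, 0],
  ],
)

```text
time_s: 6.15
tool_pos: [0.4668, -0.0591, 0.0839]
ee_rot: [3.108, -0.435, -0.001]
contact_force: [-7.3, -14.2, 1.6]
opening: 0.179
finger_force: 30.0
```

```bash
python3 -c "
from needle import *
state(); c=wrist('pics/w6.png')
needle(c,(199,294),38); crop(c['pixels'],140,240,260,340,6,'pics/dial6.png')"
```

```text
6.15 [ 0.4668 -0.0591  0.0839] [ 3.108e+00 -4.350e-01 -1.000e-03] [ -7.3 -14.2   1.6] 0.179 30.008650462841615
npx 74 C [ 0.484  -0.0018] needle mm by mean 2.59 by axis 2.57 offset 0.0071
```

View pics/dial6.png

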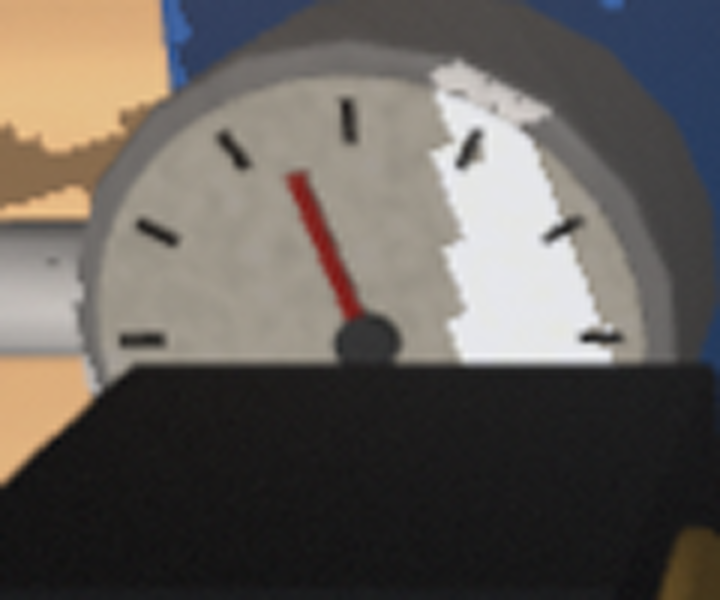

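The dial shows the needle about 72–74° clockwise, so about 2.5 mm pressed (3.5 N). I'll add a little more.

servo_tool(
  moves=[
    [0, -0.006, 0, 0, 0, 0, 0],
    [0, 0, 0, 0, 0, 0, 0],
    [0, 0, 0, 0, 0, 0, 0],
  ],
)

```text
time_s: 6.5
tool_pos: [0.4669, -0.0588, 0.0839]
ee_rot: [3.107, -0.435, -0.001]
contact_force: [-7.4, -15.6, 2.8]
opening: 0.179
finger_force: 30.0
```

```bash
python3 -c "
from needle import *
state(); c=wrist('pics/w7.png')
needle(c,(199,294),38);needle(c,(201,296),38)"
```

```text
6.5 [ 0.4669 -0.0588  0.0839] [ 3.107e+00 -4.350e-01 -1.000e-03] [ -7.4 -15.6   2.8] 0.179 30.010740245925263
npx 72 C [ 0.4841 -0.0015] needle mm by mean 3.00 by axis 2.89 offset 0.007
npx 72 C [ 0.4828 -0.002 ] needle mm by mean 2.80 by axis 2.89 offset 0.0082
```

servo_tool(
  moves=[
    [0, 0.007, 0, 0, 0, 0, 0],
    [0, 0.007, 0, 0, 0, 0, 0],
    [0, 0, 0, 0, 0, 0, 0.25],
    [0, 0, 0, 0, 0, 0, 0.45],
    [0, 0, 0, 0, 0, 0, 0.45],
    [0, 0, -0.3, 0, 0, 0, 0.45],
    [0, 0, -0.5, 0, 0, 0, 0.45],
    [0, 0, -0.5, 0, 0, 0, 0.45],
    [-0.3, -0.5, 0, 0, 0, 0, 0.45],
    [-0.3, -0.5, 0, 0, 0, 0, 0.45],
    [0, -0.5, 0, 0, 0, 0, 0.45],
    [0, 0, 0, 0, 0, 0, 0.45],
    [0, 0, 0, 0, 0, 0, 0.45],
  ],
)

```text
time_s: 7.85
tool_pos: [0.4539, 0.0713, 0.1876]
ee_rot: [3.112, -0.433, -0.0]
contact_force: [-0.4, -0.7, -1.0]
opening: 0.451
finger_force: 0.0
```

```bash
python3 -c "
from needle import *
state(); c=wrist('pics/w8.png'); print(proj(c,[.4835,-.0015,.054]),proj(c,[.4771,.1109,.094]),proj(c,[.518,.1236,.06]))"
```

```text
7.85 [0.4539 0.0713 0.1876] [ 3.112 -0.433 -0.   ] [-0.4 -0.7 -1. ] 0.451 0.0
(np.float64(406.6770121938442), np.float64(178.98727306937673)) (np.float64(254.78345112262417), np.float64(240.4052339348395)) (np.float64(228.67458069085257), np.float64(180.6710452996613))
```

View pics/w8.png

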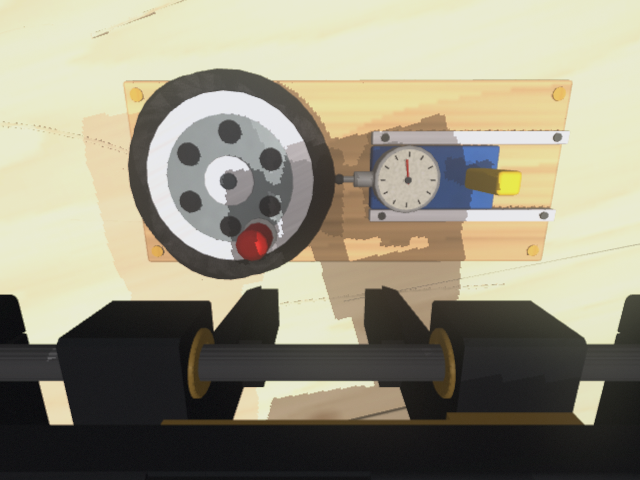

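The dial needle at (408,180) points nearly straight up, about 3 mm (4 N), with the tip on the tyre at (338,179). The knob is at (255,238). I'll flip the tool half a turn so the camera sees the dial at the end of the wheel turn.

servo_tool(
  moves=[
    [0, 0, 0, 0, 0, -1, 0.45],
    [0, 0, 0, 0, 0, -1, 0.45],
    [0, 0, 0, 0, 0, -1, 0.45],
    [0, 0, 0, 0, 0, -1, 0.45],
    [0, 0, 0, 0, 0, -1, 0.45],
    [0, 0, 0, 0, 0, -1, 0.45],
    [0, 0, 0, 0, 0, -1, 0.45],
    [0, 0, 0, 0, 0, -1, 0.45],
    [0, 0, 0, 0, 0, -1, 0.45],
    [0, 0, 0, 0, 0, -1, 0.45],
    [0, 0, 0, 0, 0, -1, 0.45],
    [0, 0, 0, 0, 0, -1, 0.45],
    [0, 0, 0, 0, 0, -1, 0.45],
    [0, 0, 0, 0, 0, -1, 0.45],
    [0, 0, 0, 0, 0, -1, 0.45],
    [0, 0, 0, 0, 0, -1, 0.45],
    [0, 0, 0, 0, 0, -1, 0.45],
    [0, 0, 0, 0, 0, -1, 0.45],
    [0, 0, 0, 0, 0, -1, 0.45],
    [0, 0, 0, 0, 0, -1, 0.45],
  ],
)

```text
time_s: 9.9
tool_pos: [0.454, 0.0694, 0.1875]
ee_rot: [-1.53, -2.743, 0.0]
contact_force: [0.5, -0.6, -0.3]
opening: 0.448
finger_force: 0.0
```

servo_tool(
  moves=[
    [0, 0, 0, 0, 0, -1, 0.45],
    [0, 0, 0, 0, 0, -1, 0.45],
    [0, 0, 0, 0, 0, -1, 0.45],
    [0, 0, 0, 0, 0, -1, 0.45],
    [0, 0, 0, 0, 0, -1, 0.45],
    [0, 0, 0, 0, 0, -1, 0.45],
    [0, 0, 0, 0, 0, -0.18, 0.45],
    [0, 0, 0, 0, 0, 0, 0.45],
  ],
)

```text
time_s: 10.7
tool_pos: [0.454, 0.0699, 0.1876]
ee_rot: [-0.442, -3.11, 0.0]
contact_force: [0.0, 0.3, -0.3]
opening: 0.453
finger_force: 0.0
```

```bash
cat > knob.py <<'E'
from h import *
Y=-.274; X2=np.array([np.cos(Y),np.sin(Y)]); Y2=np.array([-np.sin(Y),np.cos(Y)]); AX=np.array([.518,.1236])
def K(deg,rad=.045): a=np.deg2rad(deg); return AX+rad*(np.cos(a)*X2+np.sin(a)*Y2)
def ang(p): d=np.asarray(p)[:2]-AX; return np.rad2deg(np.arctan2(d@Y2,d@X2))%360, np.linalg.norm(d)
E
python3 -c "
from knob import *
state(); print(r.get_obs()['joints'].round(2)); print(K(213)); togo([*K(213),.087],Y+np.pi)
c=wrist('pics/w9.png'); print(proj(c,[*K(213),.094]))
im=c['pixels'].astype(int); m=(im[...,0]>90)&(im[...,0]>1.8*im[...,1])&(im[...,0]>1.8*im[...,2]); v,u=np.nonzero(m); print(len(u),np.median(u),np.median(v),u.min(),u.max(),v.min(),v.max())"
```

```text
10.7 [0.454  0.0699 0.1876] [-0.442 -3.11   0.   ] [ 0.   0.3 -0.3] 0.453 0.0
[-0.11  0.3   1.66 -0.    1.18 -1.39]
[0.47503599 0.11021741]
yaw 2.8594 tilt [-0.0002  0.    ] world d [ 0.021   0.0403 -0.1006] shift [-0.112  0.557  1.257] turn z -0.068
(np.float64(385.7263178867132), np.float64(276.77587429007235))
711 392.0 271.0 376 407 256 285
```

```bash
python3 -c "
from knob import *
togo([*K(209.5),.086],Y+np.pi)"
```

```text
yaw 2.8593 tilt [-0.0002 -0.    ] world d [ 0.0202  0.0428 -0.1016] shift [-0.094  0.585  1.27 ] turn z -0.069
```

servo_tool(
  moves=[
    [-0.05, 0.29, 0, 0, 0, -0.07, 0.45],
    [-0.044, 0.295, 0, 0, 0, 0, 0.45],
    [0, 0, 0.3, 0, 0, 0, 0.45],
    [0, 0, 0.4, 0, 0, 0, 0.45],
    [0, 0, 0.3, 0, 0, 0, 0.45],
    [0, 0, 0.17, 0, 0, 0, 0.45],
    [0, 0, 0.1, 0, 0, 0, 0.45],
    [0, 0, 0, 0, 0, 0, 0.45],
    [0, 0, 0, 0, 0, 0, 0.45],
  ],
)

```text
time_s: 11.65
tool_pos: [0.4743, 0.1136, 0.0866]
ee_rot: [0.424, 3.112, 0.0]
contact_force: [0.5, -0.0, 0.3]
opening: 0.449
finger_force: 0.0
```

```bash
python3 -c "
from knob import *
state(); c=wrist('pics/w10.png'); print(proj(c,[*K(209.5),.094]))"
```

```text
11.65 [0.4743 0.1136 0.0866] [0.424 3.112 0.   ] [ 0.5 -0.   0.3] 0.449 0.0
(np.float64(316.28644241728364), np.float64(345.4821716478693))
```

View pics/w10.png

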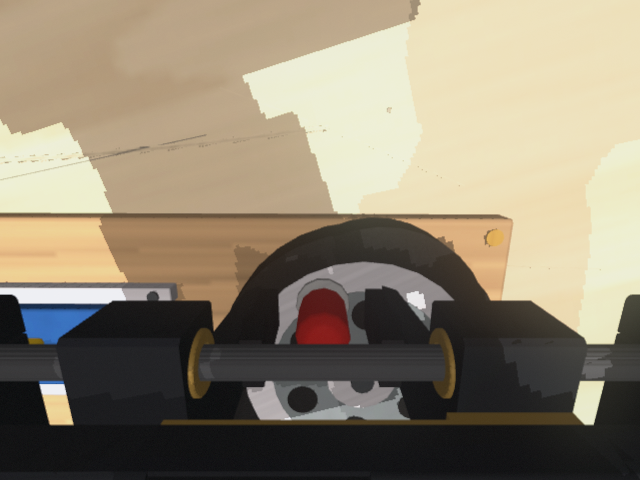

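The knob at (323,325) sits between the fingers. Now I'll close on it.

servo_tool(
  moves=[
    [0, 0, 0, 0, 0, 0, 0],
    [0, 0, 0, 0, 0, 0, 0],
    [0, 0, 0, 0, 0, 0, 0],
    [0, 0, 0, 0, 0, 0, 0],
    [0, 0, 0, 0, 0, 0, 0],
  ],
)

```text
time_s: 12.2
tool_pos: [0.4742, 0.1139, 0.0864]
ee_rot: [0.423, 3.112, 0.001]
contact_force: [0.1, 4.0, 5.8]
opening: 0.238
finger_force: 30.0
```

```bash
python3 -c "
from knob import *
o=state(); print(ang(o['tool_pos'])); c=wrist('pics/w11.png')
M=R.from_rotvec(o['ee_rot']).as_matrix(); print(M.round(4).tolist())
a0=ang(o['tool_pos'])[0]
p=[K(a0+d) for d in range(0,115,5)]
for i in range(22): print(a0+5*i,((M[:2,:2].T@(p[i+1]-p[i]))/.08).round(3).tolist())
"
```

```text
12.2 [0.4742 0.1139 0.0864] [4.230e-01 3.112e+00 1.000e-03] [0.1 4.  5.8] 0.238 30.000734588247724
(np.float64(208.21833500949106), np.float64(0.04481822989422531))
[[-0.9637, 0.267, 0.0011], [0.267, 0.9637, 0.0004], [-0.001, 0.0007, -1.0]]
208.21833500949106 [-0.025, -0.042]
213.21833500949106 [-0.029, -0.04]
218.21833500949106 [-0.032, -0.037]
223.21833500949106 [-0.035, -0.034]
228.21833500949106 [-0.038, -0.031]
233.21833500949106 [-0.04, -0.028]
238.21833500949106 [-0.043, -0.024]
243.21833500949106 [-0.045, -0.02]
248.21833500949106 [-0.046, -0.016]
253.21833500949106 [-0.048, -0.012]
258.21833500949106 [-0.048, -0.008]
263.21833500949106 [-0.049, -0.004]
268.21833500949106 [-0.049, 0.0]
273.21833500949106 [-0.049, 0.005]
278.21833500949106 [-0.048, 0.009]
283.21833500949106 [-0.047, 0.013]
288.21833500949106 [-0.046, 0.017]
293.21833500949106 [-0.044, 0.021]
298.21833500949106 [-0.042, 0.025]
303.21833500949106 [-0.04, 0.029]
308.21833500949106 [-0.037, 0.032]
313.21833500949106 [-0.034, 0.035]
```

servo_tool(
  moves=[
    [-0.025, -0.042, 0, 0, 0, 0, 0],
    [-0.029, -0.04, 0, 0, 0, 0, 0],
    [-0.032, -0.037, 0, 0, 0, 0, 0],
    [-0.035, -0.034, 0, 0, 0, 0, 0],
    [-0.038, -0.031, 0, 0, 0, 0, 0],
    [-0.04, -0.028, 0, 0, 0, 0, 0],
    [-0.043, -0.024, 0, 0, 0, 0, 0],
    [-0.045, -0.02, 0, 0, 0, 0, 0],
    [0, 0, 0, 0, 0, 0, 0],
  ],
)

```text
time_s: 13.15
tool_pos: [0.4901, 0.0877, 0.0864]
ee_rot: [-0.423, -3.112, 0.001]
contact_force: [-4.3, 0.9, 10.1]
opening: 0.235
finger_force: 30.0
```

```bash
python3 -c "
from knob import *
o=state(); print(ang(o['tool_pos'])); c=wrist('pics/w12.png'); print(proj(c,[.4835,-.0015,.054]))"
```

```text
13.15 [0.4901 0.0877 0.0864] [-4.230e-01 -3.112e+00  1.000e-03] [-4.3  0.9 10.1] 0.235 30.001544308033772
(np.float64(247.86293911932978), np.float64(0.04551856114502667))
(np.float64(145.92080400037122), np.float64(333.5498302524453))
```

servo_tool(
  moves=[
    [-0.046, -0.016, 0, 0, 0, 0, 0],
    [-0.048, -0.012, 0, 0, 0, 0, 0],
    [-0.048, -0.008, 0, 0, 0, 0, 0],
    [-0.049, -0.004, 0, 0, 0, 0, 0],
    [-0.049, 0, 0, 0, 0, 0, 0],
    [-0.049, 0.005, 0, 0, 0, 0, 0],
    [-0.048, 0.009, 0, 0, 0, 0, 0],
    [-0.047, 0.013, 0, 0, 0, 0, 0],
    [-0.046, 0.017, 0, 0, 0, 0, 0],
    [-0.044, 0.021, 0, 0, 0, 0, 0],
    [0, 0, 0, 0, 0, 0, 0],
  ],
)

```text
time_s: 14.3
tool_pos: [0.5275, 0.0785, 0.0864]
ee_rot: [-0.423, -3.112, 0.003]
contact_force: [-1.8, -5.7, 6.5]
opening: 0.236
finger_force: 30.0
```

```bash
cat >> needle.py <<'E'
from knob import *
def look(n):
    o=state(); print('knob',ang(o['tool_pos'])); c=wrist(f'pics/{n}.png'); u,v=proj(c,[.4835,-.0015,.054]); print(u,v); needle(c,(u,v),60); return c,u,v
E
python3 -c "
from needle import *
c,u,v=look('w13'); u=int(u);v=int(v); crop(c['pixels'],max(u-70,0),v-60,u+70,v+60,5,'pics/dial13.png')"
```

```text
14.3 [0.5275 0.0785 0.0864] [-4.230e-01 -3.112e+00  3.000e-03] [-1.8 -5.7  6.5] 0.236 30.00117042189231
knob (np.float64(297.61583097096513), np.float64(0.04606783884531376))
132.978123346941 260.8062461663274
npx 78 C [ 0.4835 -0.0015] needle mm by mean 3.35 by axis 3.11 offset 0.0081
```

View pics/dial13.png

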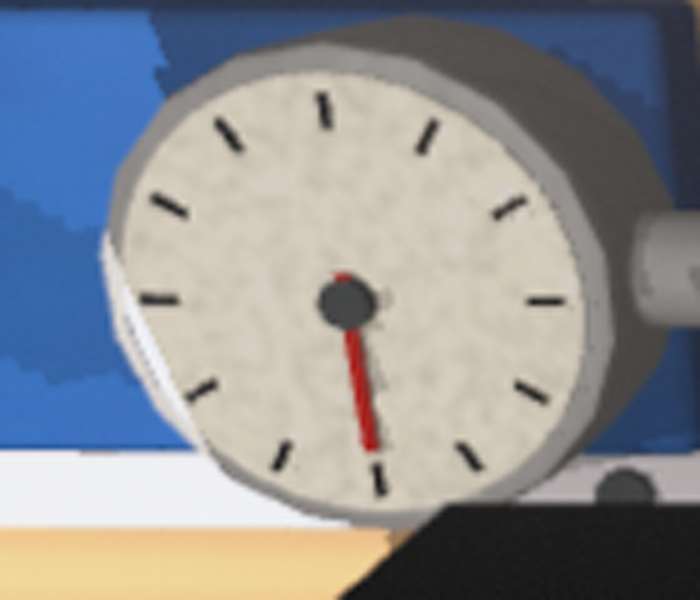

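The needle sits on the 90° tick (3.1 mm), and the "by axis" reading agrees. I'll go on over the peak.

servo_tool(
  moves=[
    [-0.042, 0.025, 0, 0, 0, 0, 0],
    [-0.04, 0.029, 0, 0, 0, 0, 0],
    [0, 0, 0, 0, 0, 0, 0],
  ],
)

```text
time_s: 14.65
tool_pos: [0.5353, 0.0809, 0.0864]
ee_rot: [0.423, 3.113, -0.003]
contact_force: [0.5, -5.3, 5.0]
opening: 0.24
finger_force: 30.0
```

```bash
python3 -c "
from needle import *
look('w14')"
```

```text
14.65 [0.5353 0.0809 0.0864] [ 4.230e-01  3.113e+00 -3.000e-03] [ 0.5 -5.3  5. ] 0.24 30.000813661899883
knob (np.float64(307.71817232812964), np.float64(0.04607516742604231))
121.66924209049566 246.92601088876972
npx 74 C [ 0.4835 -0.0015] needle mm by mean 4.64 by axis 4.43 offset 0.0086
```

servo_tool(
  moves=[
    [-0.037, 0.032, 0, 0, 0, 0, 0],
    [-0.034, 0.035, 0, 0, 0, 0, 0],
    [0, 0, 0, 0, 0, 0, 0],
  ],
)

```text
time_s: 15.0
tool_pos: [0.5425, 0.0846, 0.0865]
ee_rot: [0.423, 3.112, -0.003]
contact_force: [2.4, -4.0, 4.2]
opening: 0.239
finger_force: 30.0
```

```bash
python3 -c "
from needle import *
look('w15')
M=R.from_rotvec(r.get_obs()['ee_rot']).as_matrix(); a=318.2
for i in range(6): print(a+5*i,((M[:2,:2].T@(K(a+5*i+5)-K(a+5*i)))/.08).round(3).tolist())"
```

```text
15.0 [0.5425 0.0846 0.0865] [ 4.230e-01  3.112e+00 -3.000e-03] [ 2.4 -4.   4.2] 0.239 30.00059354089899
knob (np.float64(317.85101704776616), np.float64(0.046069831708306634))
107.87398348884574 234.5225659478397
npx 72 C [ 0.4835 -0.0015] needle mm by mean 4.91 by axis 4.71 offset 0.0089
318.2 [-0.031, 0.038]
323.2 [-0.028, 0.04]
328.2 [-0.024, 0.043]
333.2 [-0.02, 0.045]
338.2 [-0.016, 0.046]
343.2 [-0.012, 0.048]
```

servo_tool(
  moves=[
    [-0.031, 0.038, 0, 0, 0, 0, 0],
    [-0.028, 0.04, 0, 0, 0, 0, 0],
    [0, 0, 0, 0, 0, 0, 0],
  ],
)

```text
time_s: 15.35
tool_pos: [0.5491, 0.0897, 0.0865]
ee_rot: [0.423, 3.111, -0.002]
contact_force: [1.7, -4.0, 4.3]
opening: 0.231
finger_force: 30.0
```

```bash
python3 -c "
from needle import *
look('w16')"
```

```text
15.35 [0.5491 0.0897 0.0865] [ 4.230e-01  3.111e+00 -2.000e-03] [ 1.7 -4.   4.3] 0.231 30.00073676012107
knob (np.float64(328.17081540279594), np.float64(0.04599393535964156))
91.59281720993121 224.14223927161396
npx 79 C [ 0.4835 -0.0015] needle mm by mean 4.20 by axis 3.94 offset 0.0086
```

servo_tool(
  moves=[
    [-0.024, 0.043, 0, 0, 0, 0, 0],
    [-0.02, 0.045, 0, 0, 0, 0, 0],
    [0, 0, 0, 0, 0, 0, 0],
  ],
)

```text
time_s: 15.7
tool_pos: [0.5544, 0.0957, 0.0865]
ee_rot: [0.423, 3.111, -0.001]
contact_force: [3.4, -4.1, 4.9]
opening: 0.235
finger_force: 30.0
```

```bash
python3 -c "
from needle import *
look('w17')"
```

```text
15.7 [0.5544 0.0957 0.0865] [ 4.230e-01  3.111e+00 -1.000e-03] [ 3.4 -4.1  4.9] 0.235 30.000843679590616
knob (np.float64(338.2874629395073), np.float64(0.04587731862086829))
74.354187390823 216.45476678021143
npx 86 C [ 0.4835 -0.0015] needle mm by mean 2.46 by axis 2.23 offset 0.0077
```

Fitting the dial readings puts the peak at a knob angle of about 315.6°, which agrees with the tyre outline (about 4 mm against 2.5 and 2.1 mm). I'll turn back to it.

servo_tool(
  moves=[
    [0.02, -0.045, 0, 0, 0, 0, 0],
    [0.024, -0.043, 0, 0, 0, 0, 0],
    [0.028, -0.04, 0, 0, 0, 0, 0],
    [0.031, -0.038, 0, 0, 0, 0, 0],
    [0.018, -0.018, 0, 0, 0, 0, 0],
    [0, 0, 0, 0, 0, 0, 0],
    [0, 0, 0, 0, 0, 0, 0],
  ],
)

```text
time_s: 16.45
tool_pos: [0.5421, 0.0844, 0.0865]
ee_rot: [0.423, 3.108, 0.0]
contact_force: [7.8, -2.0, 1.2]
opening: 0.233
finger_force: 30.0
```

```bash
python3 -c "
from needle import *
look('w18')"
```

```text
16.45 [0.5421 0.0844 0.0865] [0.423 3.108 0.   ] [ 7.8 -2.   1.2] 0.233 30.000068951630965
knob (np.float64(317.30956123294413), np.float64(0.046005920585181284))
107.91149561852782 235.1912305456262
npx 76 C [ 0.4835 -0.0015] needle mm by mean 4.94 by axis 4.73 offset 0.0084
```

servo_tool(
  moves=[
    [0.013, -0.012, 0, 0, 0, 0, 0],
    [0, 0, 0, 0, 0, 0, 0],
    [0, 0, 0, 0, 0, 0, 0],
  ],
)

```text
time_s: 16.8
tool_pos: [0.5412, 0.0838, 0.0865]
ee_rot: [0.423, 3.107, 0.001]
contact_force: [9.3, -2.1, -0.2]
opening: 0.235
finger_force: 30.0
```

```bash
python3 -c "
from needle import *
look('w19')"
```

```text
16.8 [0.5412 0.0838 0.0865] [4.230e-01 3.107e+00 1.000e-03] [ 9.3 -2.1 -0.2] 0.235 29.999973194499034
knob (np.float64(315.91664169932073), np.float64(0.046001926472839884))
109.80277387391791 236.78982313593752
npx 72 C [ 0.4835 -0.0015] needle mm by mean 4.95 by axis 4.75 offset 0.0089
```

servo_tool(
  moves=[
    [-0.008, 0.003, 0, 0, 0, 0, 0],
    [0, 0, 0, 0, 0, 0, 0.3],
    [0, 0, 0, 0, 0, 0, 0.45],
    [0, 0, 0, 0, 0, 0, 0.45],
    [0, 0, -0.2, 0, 0, 0, 0.45],
    [0, 0, -0.4, 0, 0, 0, 0.45],
    [0, 0, -0.5, 0, 0, 0, 0.45],
    [-0.3, -0.3, -0.3, 0, 0, 0, 0.45],
    [-0.4, -0.3, 0, 0, 0, 0, 0.45],
    [0, 0, 0, 0, 0, 0, 0.45],
    [0, 0, 0, 0, 0, 0, 0.45],
  ],
)

```text
time_s: 17.95
tool_pos: [0.5804, 0.0227, 0.1972]
ee_rot: [-0.425, -3.111, -0.001]
contact_force: [-0.3, -0.5, -0.7]
opening: 0.445
finger_force: 0.0
```

```bash
sed -e "s/w1.npz/w20.npz/" -e '/^C=np/,/^    P=at_z/d' tyre.py > tyre2.py; sed -i "/^def trace/i o=np.array([.4942,.0389]); y=np.array([-np.sin(-.274),np.cos(-.274)]); x=np.array([y[1],-y[0]])" tyre2.py
python3 -c "
from needle import *
look('w20')"; python3 tyre2.py | grep -v '^\[\['
```

```text
17.95 [0.5804 0.0227 0.1972] [-4.250e-01 -3.111e+00 -1.000e-03] [-0.3 -0.5 -0.7] 0.445 0.0
knob (np.float64(317.4428500910619), np.float64(0.11860481096271756))
252.95915132907038 131.60080952241918
npx 23 C [ 0.4835 -0.0015] needle mm by mean 4.96 by axis 4.69 offset 0.0087
cost 4.192102128435043 centre [-0.     0.088] R 0.07463437305005569 world [0.518  0.1236]
bump h 2.56 at 149.8 deg wide 61.6
bump h 4.91 at 270.6 deg wide 63.0
bump h 2.05 at 19.7 deg wide 52.8
```

View pics/w20.png

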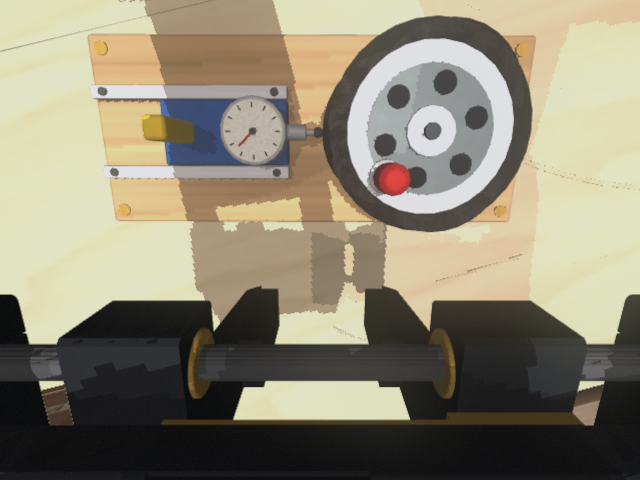

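The arm is clear of everything. The dial at (252,131) reads about 4.7 mm, and the highest bump is at 270.6° in the outline fit, against 270° for the plunger. I'll hand in.

```bash
python3 -c "
from bench import r
print(r.hand_in())"
```

```text
the job is handed in; nothing more can be done
None
```

The job is handed in: the plunger was set at about 4 N first, then the wheel turned to leave its highest bump (about 4 mm) under it within about 1°, pressing about 4.7 mm with the arm clear. I checked that bump's peak on the dial, but compared the three bumps' heights from camera images rather than a full dial sweep.

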